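# Return four reagent bottles to the graded bottle rack

## Task

Put the four screw-cap bottles back into the grey bottle rack in order of size, the smallest bottle in the smallest hole and so on up to the largest in the largest hole, each set down gently to stand upright on the rack's base board. Keep the bottles from tipping over, leave the roll of label tape, the timer and the plastic beaker where they stand, and let go of everything at the end.

Things in the scene. Friction and masses are not known exactly. Their poses are not given: they have to be found in the camera images.
- bottle_rack: Fixed bench rack: two grey boards 112 x 333 mm (its own x by y), one above the other. Origin: centre of its underside, z up; its y axis may point any way. The upper board (8 mm thick, top 50 mm above the bench, screw heads to 56) has four round holes on x = 0, shrinking towards +y: 88 mm at y = -110.5, 77 at -22, 70 at 57.5, 56 at 126.5. Bottles stand on the lower board, top 18 mm above the bench.
- red_cap: Smallest bottle: brown glass, red screw cap; body 40 mm across and 66 mm high, cap 33 mm across from 66 to 92 mm (top), 90 g. For the 56 mm hole. Origin: centre of its underside, z up along the bottle; round, so its yaw does not matter. Lift it by the cap from above; it can swing in the grip if moved fast.
- blue_cap: Second smallest bottle: clear glass, blue screw cap; body 54 mm across and 83 mm high, cap 43 mm across from 83 to 104 mm (top), 130 g. For the 70 mm hole. Origin: centre of its underside, z up along the bottle; round, so its yaw does not matter. Lift it by the cap from above; it can swing in the grip if moved fast.
- white_cap: Second largest bottle: grey and dark plastic, white screw cap; body 61 mm across and 105 mm high, cap 46 mm across from 105 to 126 mm (top), 140 g. For the 77 mm hole. Origin: centre of its underside, z up along the bottle; round, so its yaw does not matter. Lift it by the cap from above; it can swing in the grip if moved fast.
- black_cap: Largest bottle: brown glass, black screw cap; body 72 mm across and 143 mm high, cap 38 mm across from 143 to 165 mm (top), 250 g. For the 88 mm hole. Origin: centre of its underside, z up along the bottle; round, so its yaw does not matter. Lift it by the cap from above; it can swing in the grip if moved fast.
- tape_roll: Bystander: squat roll of white label tape lying flat, 94 mm across, 52 mm high, on the left. Origin: centre of its underside. Must stay.
- timer: Bystander: flat white lab timer with coloured buttons, 70 x 62 x 18 mm, on the right. Origin: centre of its underside. Must stay.
- plastic_beaker: Bystander: clear plastic beaker with red marks, empty, 72 x 67 x 95 mm, behind the blender. Origin: centre of its underside. Must stay. (The blender is fixed at about x = 0.58, y = -0.13: foot 0.19 m across, 0.4 m tall; swing the arm round in front of it.)
Not all that is in view belongs to the job. What is shaped like the blue_cap but pink is not meant.

How it is judged:
At the end, for the whole second after the job is handed in: Each bottle stands upright (within 0.08 rad) on the rack's lower board (its underside within 4 mm of that board's top) in the hole that belongs to it by size, its axis within 12 mm of the hole's centre along both rack axes, at rest and not touched by the fingers (x of red_cap in the frame of bottle_rack between -0.012 and 0.012 m and y of red_cap in the frame of bottle_rack between 0.1145 and 0.1385 m and z of red_cap in the frame of bottle_rack between 0.014 and 0.022 m and angle between each of red_cap, blue_cap, white_cap, black_cap's own z axis and vertical below 0.08 rad and linear speed of each of red_cap, blue_cap, white_cap, black_cap below 0.02 m/s and contact force between each of red_cap, blue_cap, white_cap, black_cap and the fingers below 0.1 N and x of blue_cap in the frame of bottle_rack between -0.012 and 0.012 m and y of blue_cap in the frame of bottle_rack between 0.0455 and 0.0695 m and z of blue_cap in the frame of bottle_rack between 0.014 and 0.022 m and x of white_cap in the frame of bottle_rack between -0.012 and 0.012 m and y of white_cap in the frame of bottle_rack between -0.034 and -0.01 m and z of white_cap in the frame of bottle_rack between 0.014 and 0.022 m and x of black_cap in the frame of bottle_rack between -0.012 and 0.012 m and y of black_cap in the frame of bottle_rack between -0.1225 and -0.0985 m and z of black_cap in the frame of bottle_rack between 0.014 and 0.022 m).
It fails at once if a bottle is tipped over (leans more than 0.6 rad) (angle between any of red_cap, blue_cap, white_cap, black_cap's own z axis and vertical above 0.6 rad).
It fails at once if a bottle is dropped (moves faster than 0.55 m/s while not held, a fall of some 15 mm) or rammed into the rack (over 60 N between them) ((linear speed of red_cap above 0.55 m/s and contact force between red_cap and the fingers below 0.1 N) or contact force between any of red_cap, blue_cap, white_cap, black_cap and bottle_rack above 60 N or (linear speed of blue_cap above 0.55 m/s and contact force between blue_cap and the fingers below 0.1 N) or (linear speed of white_cap above 0.55 m/s and contact force between white_cap and the fingers below 0.1 N) or (linear speed of black_cap above 0.55 m/s and contact force between black_cap and the fingers below 0.1 N)).
It fails at once if the roll of label tape is shoved more than 20 mm (distance of tape_roll from where it was at the start of the episode above 0.02 m).
It fails at once if the timer is shoved more than 20 mm (distance of timer from where it was at the start of the episode above 0.02 m).
It fails at once if the plastic beaker is shoved more than 20 mm (distance of plastic_beaker from where it was at the start of the episode above 0.02 m).
It also fails if it takes over 136 s, if anything falls off the work surface, if the arm or the gripper's body presses on something with over 40 N, if the wrist force passes 120 N, or if a joint passes its speed limit or range.

## Robot

A 7-joint arm with a two-finger parallel gripper is mounted at the origin on a cart in front of the work surface, level with it; the furniture and walls round the work are solid. World frame = base frame: x ahead of the robot, y to its left, z up, the work surface at z = 0. Lengths are in m, angles in rad, forces in N, time in s.
With the tool pointing down it reaches from about 0.4 to 0.85 m from the base axis. Payload 4.5 kg.
Tool frame: the origin (TCP) lies midway between the tips of the shut fingers; the grasp point (between the pads) lies 19 mm behind it; z points along the fingers, y is the line along which they close (so a half turn about z gives the same grasp; the last joint's range is limited). The gripper opens to 88 mm and grips with 3 to 60 N. Pads are 18 mm wide; open, the fingers measure 123 mm over their backs; the gripper's body (75 mm by 187 mm) begins 45 mm behind the grasp point.
Start: joints at [1.358, 0.689, -0.195, 1.565, 0.157, 0.902, -0.215], TCP at [0.153, -0.606, 0.239] pointing down, gripper open.
Joint ranges: [-3.01, 3.01], [-0.46, 2.08], [-1.47, 1.51], [0.13, 2.56], [-1, 4.14], [0.04, 2.09], [-2.66, 2.66]. Speed limits (rad/s): [2.57, 2.57, 3.14, 3.14, 3.14, 3.14, 3.14].

## Interface

Orientations are given as a unit quaternion [x, y, z, w].
In Python, from plant import * gives the robot as it stands.
- The arm moves only by the tool send_rows, never from a script. Its argument "targets" is a list of rows, each a list of 2 entries, a list of its own where there are three numbers: the shift along the tool's x, y, z in units of 0.3 m (1.0 is 0.3 m), then the turn, a rotation vector about the tool's x, y, z in units of pi rad (1.0 is pi rad). A call has 1 to 12 rows; each row is the pose to reach, as a shift and turn from the pose commanded when the call began, along the tool's axes at that moment, turning the shorter way round; what a row does not reach only later rows make up. A row lasts 1/8 s, in which the tool goes at most 62.5 mm and 10.7 degrees, less where a joint would pass 70% of its speed; a pose out of reach is approached as far as the arm can. A call with a number of a shift or a turn outside -1 to 1 is refused whole. A call with a gripper value outside its range is refused whole. "fingers" is the opening, from 0 (shut) to 1 (fully open), set as the call begins (left out, the last holds). The fingers move at their own pace and stop on an object; "newtons" is the grip in N (left out, the last holds). Time passes only in rows, so rows that repeat a pose let the fingers close. It gives the time, the measured TCP pose, the force, the opening and the grip force at its end, in the units of the state.
- get_state(): the state, without advancing time (a new reading comes with each control period).
- snapshot(name): name is "scene" or "top" or "wrist"; returns a dict with "img" (420x560x3 uint8, blue, green, red), "fx", "fy", "cx", "cy" (pixels), "cam_to_world" (4x4, takes a point from camera to world coordinates); the wrist camera has in their place "T_tool_cam" (4x4, takes a point from camera to tool coordinates, whose origin is the TCP and whose axes are the flange's). Camera axes: x right, y down, z forward; pixel columns grow to the right and rows downward; lengths in m; the calibration is good to about 2 mm. The wrist camera is an equidistant fisheye: a pixel r from the principal point sees the ray r / f radians off the axis. A picture is of the moment at which its call begins: read the wrist's pose just before it. There is no depth.
- finish_job(): hands the job in; it is judged then, once.
The state is a dict: "clock": time; "q": joint angles; "qd": joint speeds; "joint_torque": joint torques, N m; "tool_pos": TCP position; "eef_rot": TCP orientation; "contact_force": force on the tool from outside, world axes, zero at the start; "moment": the same for the moment, N m; "opening": opening from 0.0 (shut) to 1.0 (fully open); "finger_force": force on a finger pad.
Only numpy, scipy, OpenCV 4.12 (cv2) and the standard library are available. Lean on these libraries where they do the work, as an engineer would, in place of code of your own. Each camera call takes 0.05 s, during which the arm holds its last target. There are 200 camera calls.

## Working session

There is one attempt and no reset: what is moved stays moved. The work goes in short steps, Python scripts to look and compute and a tool call to move; the robot and the scene stay as the last step left them, time stands still between calls to the robot, and variables do not carry over. Pictures are saved under pics/ and viewed, at most 14 in all, crops included, and the job is handed in when it is done.

Besides the shell and the picture viewer there is one more tool, called after "Request:" as a command line: name --argument value ..., lists and objects as JSON in quotes. send_rows: Moves the arm, as the interface text tells. Its arguments: {"type":"object","properties":{"targets":{"type":"array"},"fingers":{"type":"number"},"newtons":{"type":"number"}},"required":["targets"]}

```bash
mkdir -p pics; ls; python3 - <<'E'
from plant import *
import cv2,numpy as np
s=get_state();print(s['clock'],np.round(s['tool_pos'],4),np.round(s['eef_rot'],4),s['contact_force'],s['opening'])
for n in ['scene','top']:
    c=snapshot(n);cv2.imwrite(f'pics/{n}0.png',c['img']);np.savez(f'{n}.npz',K=[c['fx'],c['fy'],c['cx'],c['cy']],T=c['cam_to_world']);print(n,c['fx'],c['fy'],c['cx'],c['cy'],np.round(c['cam_to_world'],3).tolist())
E
```

```text
pics
0.0 [ 0.1525 -0.6055  0.2379] [ 9.924e-01  1.231e-01 -2.000e-04 -9.000e-04] [ 0.41922324  0.18735173 -0.11606248] 0.9991477509806987
scene 510.5999400071995 510.5999400071995 272.333638695211 201.03985558946752 [[0.898, -0.23, 0.376, -0.13], [-0.44, -0.5, 0.745, -1.412], [0.016, -0.835, -0.551, 1.035], [0.0, 0.0, 0.0, 1.0]]
top 379.17685188812965 379.17685188812965 274.07534190586796 213.90473220482244 [[0.019, -0.986, 0.167, 0.336], [-1.0, -0.019, 0.002, -0.036], [0.001, -0.167, -0.986, 1.486], [0.0, 0.0, 0.0, 1.0]]
```

View pics/scene0.png

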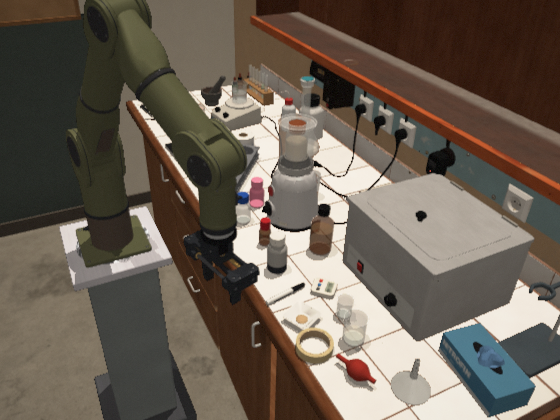

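View pics/top0.png

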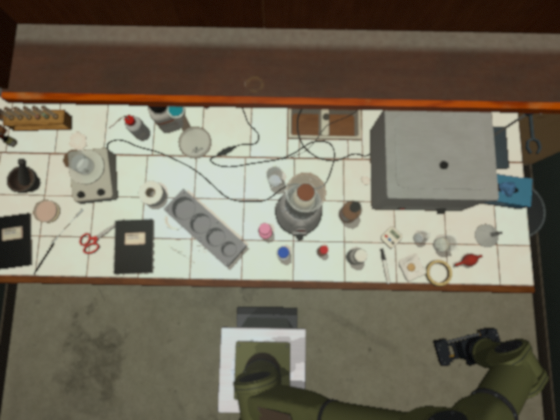

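The top view shows the rack at about (205,228). The caps are pink (265,230), blue (284,253), red (323,251), white (358,256) and black/brown (350,211). The blue_cap candidates are (284,253) and (265,230), and the blue one fits because the task rules out pink. There are also a red-capped bottle at (133,122) and a dark bottle at (165,115) at the back, so I'll enlarge this area to confirm.

```bash
python3 - <<'E'
import cv2
i=cv2.imread('pics/top0.png')[170:290,130:400]
cv2.imwrite('pics/c1.png',cv2.resize(i,None,fx=2.96,fy=2.96,interpolation=cv2.INTER_CUBIC))
i=cv2.imread('pics/scene0.png')[170:300,150:350]
cv2.imwrite('pics/c2.png',cv2.resize(i,None,fx=4,fy=4,interpolation=cv2.INTER_CUBIC))
E
```

```text
(no output)
```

View pics/c1.png

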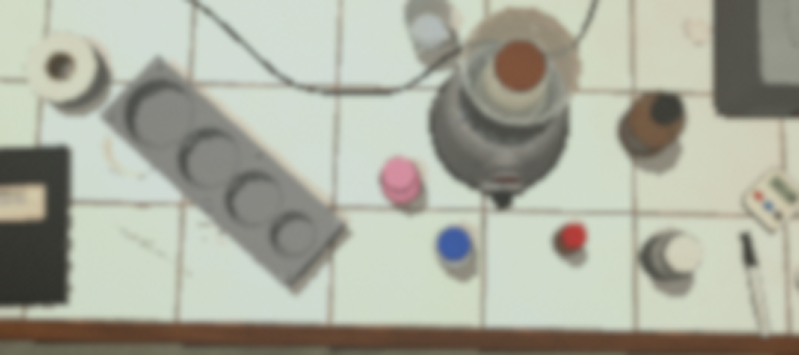

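View pics/c2.png

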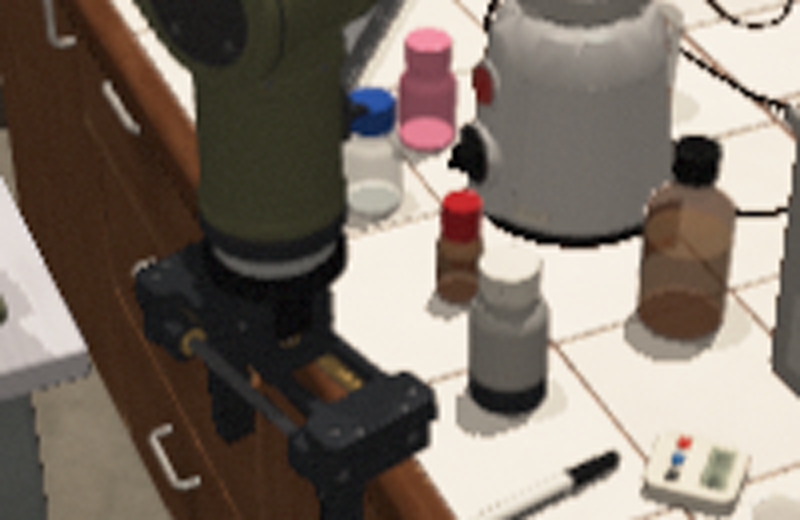

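In the top crop, blue_cap (454,243) is clear glass with a blue cap, and the pink one at (400,178) is the decoy. Red is at (573,236), white at (682,253), and the black cap on brown glass at (667,108). The rack's corners are at about (160,57), (348,230), (296,294) and (103,116), with the smallest hole at lower right.

```bash
cat > h.py <<'E'
import numpy as np,cv2
def bp(n,u,v,z):
    d=np.load(n+'.npz');fx,fy,cx,cy=d['K'];T=d['T']
    r=T[:3,:3]@np.array([(u-cx)/fx,(v-cy)/fy,1]);return (T[:3,3]+r*(z-T[2,3])/r[2])[:2]
def pj(n,p):
    d=np.load(n+'.npz');fx,fy,cx,cy=d['K'];T=d['T'];c=T[:3,:3].T@(np.array(p)-T[:3,3]);return np.array([fx*c[0]/c[2]+cx,fy*c[1]/c[2]+cy])
E
python3 - <<'E'
from h import *
f=lambda x,y:((x+.5)/2.96-.5+130,(y+.5)/2.96-.5+170)
g=lambda x,y:((x+.5)/4-.5+150,(y+.5)/4-.5+170)
for n,t,s,z in [('blue',(454,243),(371,101),.104),('red',(573,236),(463,203),.092),('white',(682,253),(512,267),.126),('black',(667,108),(698,148),.165)]:
    print(n,bp('top',*f(*t),z).round(4),bp('scene',*g(*s),z).round(4))
print('pink',bp('top',*f(401,175),.104).round(3))
R=[bp('top',*f(*c),.05) for c in [(160,57),(348,230),(296,294),(103,116)]]
R=np.array(R);print(R.round(4),'sides',[np.linalg.norm(R[i]-R[(i+1)%4]).round(4) for i in range(4)],R.mean(0))
H=np.array([bp('top',*f(*c),.05) for c in [(163,117),(212,158),(256,197),(295,233)]]);print(H.round(4),np.linalg.norm(np.diff(H,axis=0),axis=1))
print('tape',bp('top',*f(63,67),.052),'timer',bp('top',*f(772,197),.018))
E
```

```text
blue [ 0.4311 -0.0683] [ 0.4302 -0.075 ]
red [ 0.4434 -0.216 ] [ 0.4444 -0.2255]
white [ 0.4229 -0.3432] [ 0.4216 -0.3559]
black [ 0.5932 -0.3196] [ 0.5938 -0.3275]
pink [ 0.514 -0.001]
[[0.6708 0.3198]
 [0.4488 0.0662]
 [0.3665 0.1295]
 [0.5907 0.3893]] sides [np.float64(0.3371), np.float64(0.1038), np.float64(0.3431), np.float64(0.106)] [0.51919988 0.22620354]
[[0.5909 0.3112]
 [0.5383 0.2448]
 [0.4889 0.1857]
 [0.4436 0.1338]] [0.08472281 0.0770767  0.06881815]
tape [0.65442114 0.4453734 ] timer [ 0.50535377 -0.48721313]
```

Request:
send_rows --targets '[[[0.03,-0.03,-0.01],[0,0,0]],[[0.1,-0.09,-0.05],[0,0,-0.01]],[[0.2,-0.18,-0.1],[0,0,-0.02]],[[0.32,-0.28,-0.15],[0,0,-0.04]],[[0.45,-0.4,-0.18],[0,0,-0.05]],[[0.58,-0.52,-0.21],[0,0,-0.06]],[[0.7,-0.62,-0.23],[0,0,-0.08]],[[0.8,-0.71,-0.25],[0,0,-0.09]],[[0.87,-0.77,-0.25],[0,0,-0.1]],[[0.9,-0.8,-0.25],[0,0,-0.1]],[[0.9,-0.8,-0.25],[0,0,-0.1]]]'

```text
clock: 1.48
tool_pos: [0.3559, -0.3068, 0.3137]
eef_rot: [0.961, 0.277, -0.0, 0.0]
contact_force: [-0.1, -0.4, -0.6]
opening: 0.999
finger_force: 0.0
```

```bash
cat >> h.py <<'E'
from scipy.spatial.transform import Rotation as Ro
def wrist(name,pic=True):
    from plant import get_state,snapshot
    s=get_state();c=snapshot('wrist')
    T=np.eye(4);T[:3,:3]=Ro.from_quat(s['eef_rot']).as_matrix();T[:3,3]=s['tool_pos'];T=T@np.array(c['T_tool_cam'])
    np.savez(name+'.npz',K=[c['fx'],c['fy'],c['cx'],c['cy']],T=T);cv2.imwrite(f'pics/{name}.png',c['img']);st(s);return c['img']
def st(s=None):
    if s is None:
        from plant import get_state; s=get_state()
    R=Ro.from_quat(s['eef_rot']).as_matrix();print('t',round(s['clock'],2),'pos',np.round(s['tool_pos'],4),'yaw',np.degrees(np.arctan2(R[1,0],R[0,0])).round(2),'tilt z',R[:,2].round(3),'F',np.round(s['contact_force'],1),'op',round(s['opening'],3),'ff',s['finger_force'],'q',np.round(s['q'],2))
def wb(name,u,v,z):
    d=np.load(name+'.npz');f,_,cx,cy=d['K'];T=d['T'];a=np.array([u-cx,v-cy]);r=np.hypot(*a)+1e-9;th=r/f
    ray=T[:3,:3]@np.array([*(np.sin(th)*a/r),np.cos(th)]);return (T[:3,3]+ray*(z-T[2,3])/ray[2])[:2]
def wp(name,p):
    d=np.load(name+'.npz');f,_,cx,cy=d['K'];T=d['T'];c=T[:3,:3].T@(np.array(p)-T[:3,3]);h=np.hypot(c[0],c[1]);return c[:2]/h*np.arctan2(h,c[2])*f+[cx,cy]
def loc(name,dx,dy,dz):
    "world shift -> tool units of 0.3 m"
    R=np.load(name+'.npz')['T']
def go(x,y,z,yaw=None):
    from plant import get_state
    s=get_state();R=Ro.from_quat(s['eef_rot']).as_matrix();d=R.T@(np.array([x,y,z])-s['tool_pos'])/.3
    t=np.zeros(3)
    if yaw is not None:
        a=np.radians(yaw);D=np.array([[np.cos(a),np.sin(a),0],[np.sin(a),-np.cos(a),0],[0,0,-1]]);t=Ro.from_matrix(R.T@D).as_rotvec()/np.pi
    print('shift',d.round(4),'turn',t.round(4))
E
sed -i '/^def loc/,/^    R=np.load/d' h.py
python3 - <<'E'
from h import *
wrist('w1')
d=np.load('w1.npz');print(d['K'],d['T'].round(3).tolist())
for n,p in dict(blue=(.431,-.07,.104),red=(.444,-.22,.092),white=(.423,-.35,.126),black=(.593,-.323,.165)).items(): print(n,wp('w1',p).round(1))
E
```

```text
t 1.48 pos [ 0.3559 -0.3068  0.3137] yaw 32.2 tilt z [-0. -0. -1.] F [-0.1 -0.4 -0.6] op 0.999 ff 0.0 q [ 0.84  0.4  -0.33  1.91  0.16  0.87 -0.58]
[325.1922621  325.1922621  277.35340211 205.08417186] [[0.533, -0.8, -0.275, 0.428], [-0.846, -0.504, -0.174, -0.262], [0.001, 0.325, -0.946, 0.459], [0.0, 0.0, 0.0, 1.0]]
blue [135.5  15.9]
red [253.  66.]
white [346.2 148.1]
black [424.7  -2.1]
```

View pics/w1.png

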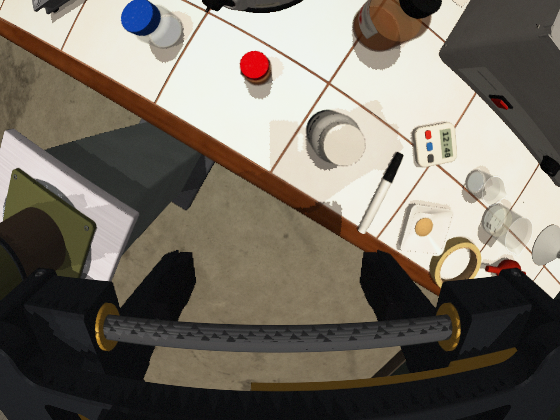

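The wrist view shows the caps at blue (141,17), red (256,68), white (344,144) and black (422,4, cut off). The grey box's near corner is at about (440,50), and the table's front edge runs diagonally.

```bash
python3 - <<'E'
from h import *
for n,p,z in [('blue',(141,17),.104),('red',(256,67),.092),('white',(344,144),.126),('black',(422,3),.165)]: print(n,wb('w1',*p,z).round(4))
print('box base corner scene',bp('scene',345,277,0),bp('scene',358,283,0)); print('box w1',wb('w1',440,53,0.02),wb('w1',556,128,.02))
for n,p in dict(timer=(435,143)).items(): print(n,wb('w1',*p,.018),bp('top',391,237,.018),bp('scene',323,288,.018))
E
```

```text
blue [ 0.4326 -0.0772]
red [ 0.4448 -0.2235]
white [ 0.4252 -0.3456]
black [ 0.5862 -0.3235]
box base corner scene [ 0.59222216 -0.47518192] [ 0.61286486 -0.51402672]
box w1 [ 0.61842753 -0.41620227] [ 0.68694982 -0.68385462]
timer [ 0.50537174 -0.4873538 ] [ 0.50235638 -0.48913934] [ 0.49623966 -0.504296  ]
```

Request:
send_rows --targets '[[[0.03,0.02,0],[0,0,-0.01]],[[0.1,0.07,-0.01],[0,0,-0.03]],[[0.2,0.14,-0.02],[0,0,-0.05]],[[0.32,0.23,-0.03],[0,0,-0.08]],[[0.44,0.31,-0.04],[0,0,-0.11]],[[0.54,0.38,-0.05],[0,0,-0.13]],[[0.61,0.43,-0.05],[0,0,-0.15]],[[0.64,0.456,-0.05],[0,0,-0.155]],[[0.64,0.456,-0.05],[0,0,-0.155]]]'

```text
clock: 2.65
tool_pos: [0.5918, -0.3217, 0.3277]
eef_rot: [0.866, 0.5, -0.0, -0.0]
contact_force: [-0.8, -0.7, 0.4]
opening: 0.998
finger_force: 0.0
```

```bash
python3 - <<'E'
from h import *
i=wrist('w2')
print(wp('w2',(.592,-.32,.165)))
E
```

```text
t 2.65 pos [ 0.5918 -0.3217  0.3277] yaw 60.01 tilt z [-0.     0.001 -1.   ] F [-0.8 -0.7  0.4] op 0.998 ff 0.0 q [ 0.63  0.7  -0.42  1.27  0.28  1.23 -0.32]
[276.38469086 183.55280714]
```

View pics/w2.png

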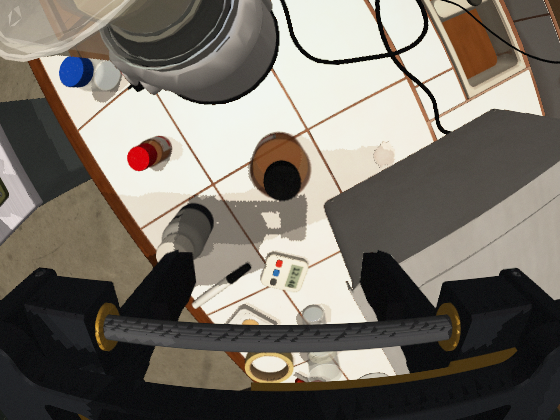

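The black cap sits below the gripper at (283,180), with red at (142,158) and blue at (75,71). The box lies to the right and the blender to the upper left, both clear.

```bash
python3 - <<'E'
from h import *
print('black',wb('w2',283,180,.165),'red',wb('w2',142,158,.092),'blue',wb('w2',75,71,.104))
im=cv2.imread('pics/w2.png');m=(im.max(2)<45).astype(np.uint8)[150:205,255:315];ys,xs=np.nonzero(m);print(xs.mean()+255,ys.mean()+150,xs.min()+255,xs.max()+255,ys.min()+150,ys.max()+150)
b=wb('w2',283,180,.165);go(*b,.136)
E
```

```text
black [ 0.59939416 -0.32010917] red [ 0.45300677 -0.22229049] blue [ 0.43923822 -0.07512199]
281.6091458153581 180.3097497842968 264 300 161 200
shift [0.0188 0.0219 0.6399] turn [0. 0. 0.]
```

Request:
send_rows --targets '[[[0.01,0.01,0.03],[0,0,0]],[[0.017,0.018,0.11],[0,0,0]],[[0.017,0.018,0.22],[0,0,0]],[[0.017,0.018,0.34],[0,0,0]],[[0.017,0.018,0.45],[0,0,0]],[[0.017,0.018,0.54],[0,0,0]],[[0.017,0.018,0.59],[0,0,0]],[[0.017,0.018,0.609],[0,0,0]],[[0.017,0.018,0.609],[0,0,0]]]'

```text
clock: 3.82
tool_pos: [0.5987, -0.3195, 0.1465]
eef_rot: [0.866, 0.5, 0.0, 0.0]
contact_force: [-0.4, -0.1, -0.7]
opening: 1.001
finger_force: 0.0
```

Request:
send_rows --targets '[[[0,0,0],[0,0,0]],[[0,0,0],[0,0,0]],[[0,0,0],[0,0,0]],[[0,0,0],[0,0,0]],[[0,0,0],[0,0,0]],[[0,0,0],[0,0,0]]]' --fingers 0.3 --newtons 30

```text
clock: 4.58
tool_pos: [0.5983, -0.3193, 0.146]
eef_rot: [0.866, 0.5, -0.0, -0.0]
contact_force: [-0.5, 0.1, -0.2]
opening: 0.411
finger_force: 29.9
```

Request:
send_rows --targets '[[[0,0,-0.01],[0,0,0]],[[0,0,-0.03],[0,0,0]],[[0,0,-0.07],[0,0,0]],[[0,0,-0.13],[0,0,0]],[[0,0,-0.2],[0,0,0]],[[0,0,-0.27],[0,0,0]],[[0,0,-0.34],[0,0,0]],[[0,0,-0.41],[0,0,0]],[[0,0,-0.47],[0,0,0]],[[0,0,-0.51],[0,0,0]],[[0,0,-0.52],[0,0,0]],[[0,0,-0.52],[0,0,0]]]' --fingers 0.3

```text
clock: 6.08
tool_pos: [0.5982, -0.3193, 0.3018]
eef_rot: [0.866, 0.5, -0.0, -0.0]
contact_force: [0.2, -0.5, -2.3]
opening: 0.412
finger_force: 29.9
```

```bash
python3 - <<'E'
from h import *
i=wrist('w3')
for x,y in [(-.3,-.3)]: pass
# rack model from top view: small-hole end; target frame
ang=50.3
go(.41,-.19,.302,40)
print([wp('w3',(p[0],p[1],.165)).round() for p in [(.598,-.319)]])
E
```

```text
t 6.08 pos [ 0.5982 -0.3193  0.3018] yaw 60.05 tilt z [-0.001  0.    -1.   ] F [ 0.2 -0.5 -2.3] op 0.412 ff 29.885207244520842 q [ 0.62  0.73 -0.42  1.3   0.3   1.18 -0.33]
shift [ 0.0602 -0.7582 -0.0012] turn [-0.0004  0.0002  0.1114]
[array([277., 193.])]
```

View pics/w3.png

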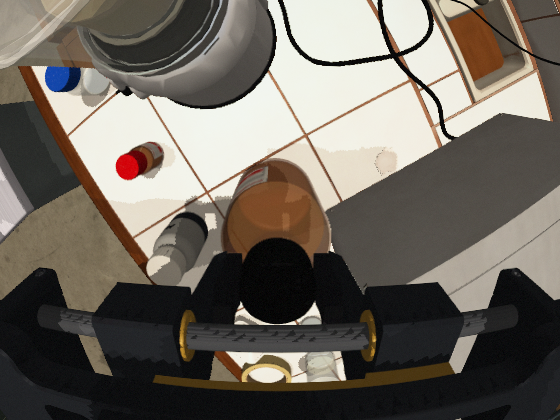

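The bottle is held by the cap at (278,280), hanging upright, and the wrist force matches about 250 g. Next I back away from the blender and turn.

Request:
send_rows --targets '[[[-0.002,-0.01,0],[0,0,0.005]],[[-0.01,-0.04,0],[0,0,0.017]],[[-0.02,-0.09,0],[0,0,0.037]],[[-0.03,-0.16,0],[0,0,0.065]],[[-0.05,-0.24,0],[0,0,0.1]],[[-0.07,-0.32,0],[0,0,0.13]],[[-0.09,-0.41,0],[0,0,0.167]],[[-0.1,-0.49,0],[0,0,0.2]],[[-0.115,-0.55,0],[0,0,0.225]],[[-0.123,-0.59,0],[0,0,0.243]],[[-0.127,-0.61,0],[0,0,0.25]],[[-0.127,-0.61,0],[0,0,0.25]]]'

```text
clock: 7.62
tool_pos: [0.4206, -0.2609, 0.3022]
eef_rot: [0.991, 0.131, 0.0, 0.0]
contact_force: [-0.5, 0.6, -3.4]
opening: 0.407
finger_force: 29.9
```

```bash
python3 - <<'E'
from h import *
st();go(.40,-.03,.302,15)
for u,v in [(278,280),(278,276)]: print(wb('w3',u,v,.321))
E
```

```text
t 7.62 pos [ 0.4206 -0.2609  0.3022] yaw 15.03 tilt z [ 0. -0. -1.] F [-0.5  0.6 -3.4] op 0.407 ff 29.89489834536471 q [ 0.62  0.44 -0.24  1.86  0.13  0.86 -0.99]
shift [ 1.334e-01 -7.612e-01  5.000e-04] turn [ 0.0001 -0.      0.0002]
[ 0.60172392 -0.31438822]
[ 0.60279015 -0.3125323 ]
```

Request:
send_rows --targets '[[[0.003,-0.015,0],[0,0,0]],[[0.01,-0.05,0],[0,0,0]],[[0.02,-0.11,0],[0,0,0]],[[0.035,-0.19,0],[0,0,0]],[[0.05,-0.29,0],[0,0,0]],[[0.07,-0.4,0],[0,0,0]],[[0.09,-0.51,0],[0,0,0]],[[0.107,-0.61,0],[0,0,0]],[[0.12,-0.69,0],[0,0,0]],[[0.13,-0.74,0],[0,0,0]],[[0.133,-0.76,0],[0,0,0]],[[0.133,-0.76,0],[0,0,0]]]'

```text
clock: 9.12
tool_pos: [0.4001, -0.03, 0.3021]
eef_rot: [0.991, 0.131, 0.0, 0.0]
contact_force: [0.1, -0.6, -3.0]
opening: 0.412
finger_force: 29.9
```

```bash
python3 - <<'E'
from h import *
st();go(.46,.20,.302,50)
E
```

```text
t 9.12 pos [ 0.4001 -0.03    0.3021] yaw 15.11 tilt z [ 0. -0. -1.] F [ 0.1 -0.6 -3. ] op 0.412 ff 29.895333151976892 q [ 0.17  0.31 -0.29  2.1   0.13  0.75 -1.5 ]
shift [ 3.927e-01 -6.880e-01  2.000e-04] turn [ 1.000e-04 -0.000e+00 -1.938e-01]
```

Request:
send_rows --targets '[[[0.005,-0.01,0],[0,0,-0.004]],[[0.02,-0.04,0],[0,0,-0.013]],[[0.05,-0.1,0],[0,0,-0.03]],[[0.1,-0.18,0],[0,0,-0.05]],[[0.15,-0.27,0],[0,0,-0.076]],[[0.21,-0.37,0],[0,0,-0.1]],[[0.27,-0.47,0],[0,0,-0.13]],[[0.32,-0.56,0],[0,0,-0.155]],[[0.36,-0.63,0],[0,0,-0.175]],[[0.38,-0.67,0],[0,0,-0.19]],[[0.39,-0.688,0],[0,0,-0.194]],[[0.39,-0.688,0],[0,0,-0.194]]]'

```text
clock: 10.62
tool_pos: [0.4597, 0.1988, 0.3019]
eef_rot: [0.907, 0.422, -0.0, 0.0]
contact_force: [0.2, -0.5, -2.3]
opening: 0.413
finger_force: 29.9
```

```bash
python3 - <<'E'
from h import *
i=wrist('w4')
print([wp('w4',(x,y,.05)).round() for x,y in [(.591,.311),(.538,.245),(.489,.186),(.444,.134)]])
E
```

```text
t 10.62 pos [0.4597 0.1988 0.3019] yaw 49.93 tilt z [-0.    -0.001 -1.   ] F [ 0.2 -0.5 -2.3] op 0.413 ff 29.91039506324129 q [-0.2   0.47 -0.46  1.84  0.26  0.89 -1.48]
[array([301.,  29.]), array([302.,  97.]), array([302., 159.]), array([300., 211.])]
```

View pics/w4.png

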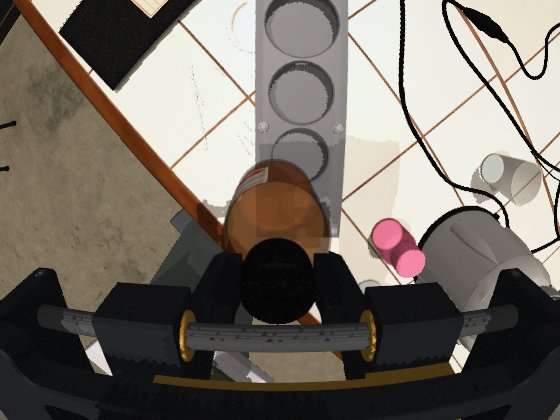

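The rack lies along the tool axis, with holes at about (302,24), (302,92) and (300,155), and the fourth is hidden by the bottle. I'll enlarge the rim area to fit the rack pose.

```bash
python3 - <<'E'
import cv2
i=cv2.imread('pics/w4.png')[0:240,220:380]
cv2.imwrite('pics/c4.png',cv2.resize(i,None,fx=2.5,fy=2.5,interpolation=cv2.INTER_CUBIC))
E
```

```text
(no output)
```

View pics/c4.png

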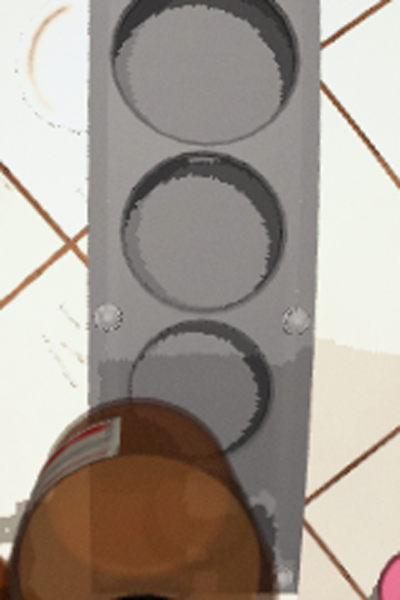

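```bash
cat > fit.py <<'E'
from h import *
from scipy.optimize import least_squares
HY={88:-.1105,77:-.022,70:.0575,56:.1265}
P=[(88,110,58),(88,300,62),(88,206,144),(77,203,151),(77,205,311),(77,121,231),(77,287,231),(70,130,388),(70,271,388),(70,200,320)]
W=[(h,wb('w4',(x+.5)/2.5-.5+220,(y+.5)/2.5-.5,.05)) for h,x,y in P]
def hole(q,h): return np.array([q[0]-np.sin(q[2])*HY[h],q[1]+np.cos(q[2])*HY[h]])
def f(q): return [np.linalg.norm(p-hole(q,h))-h/2000 for h,p in W]
r=least_squares(f,[.515,.22,2.45]);q=r.x
if __name__=='__main__':
    print(q,(np.array(r.fun)*1000).round(1))
    for h in HY: print(h,hole(q,h).round(4))
    print('axis deg',np.degrees(np.arctan2(*(hole(q,88)-hole(q,56))[::-1])))
    c=[q[:2]+np.array([np.cos(q[2])*a-np.sin(q[2])*b,np.sin(q[2])*a+np.cos(q[2])*b]) for a in(-.056,.056) for b in(-.1665,.1665)]
    print('corners',np.round(c,4)); print([ (wp('w4',(*p,.05))-[220,0]).round(1)*2.5 for p in c])
    print('cap',wb('w4',278,280,.321), wb('w4',299,(594)/2.5,.05))
E
python3 fit.py
```

```text
[0.52660071 0.23318949 2.43504904] [1.7 1.5 1.5 1.  0.5 1.3 1.7 0.2 0.1 1.1]
88 [0.5983 0.3172]
77 [0.5409 0.2499]
70 [0.4893 0.1895]
56 [0.4445 0.137 ]
axis deg 49.518032797777515
corners [[0.6773 0.3235]
 [0.4611 0.0702]
 [0.5921 0.3962]
 [0.3759 0.1429]]
[array([319.25, -43.5 ]), array([297.  , 592.75]), array([ 89.  , -52.25]), array([ 90.  , 592.25])]
cap [0.46394516 0.20303101] [0.41943125 0.10499224]
```

```bash
python3 - <<'E'
from fit import *
for n,tcp,yaw,zt,ds in [('w4',(.4597,.1988),49.93,.321,(0,.003,.006)),('w2',(.5918,-.3217),60.,.165,(0,.004,.008))]:
    a=np.radians(yaw);X=np.array([np.cos(a),np.sin(a)]);t=np.linspace(0,6.28,60)
    for d in ds:
        pts=np.array([wp(n,(*(np.array(tcp)+X*d+.019*np.array([np.cos(k),np.sin(k)])),z)) for k in t for z in (zt,zt-.022)])
        print(n,d,pts.min(0).round(1),pts.max(0).round(1))
im=cv2.imread('pics/w4.png');print([int(im[v,278].max()) for v in range(228,250,2)],[int(im[v,278].max()) for v in range(312,332,2)])
st();go(.5983,.3172,.302,49.5)
E
```

```text
w4 0 [235.8 234.1] [317.9 322.2]
w4 0.003 [235.4 228.6] [318.3 317.6]
w4 0.006 [235.  222.9] [318.7 312.8]
w2 0 [257.7 161.7] [296.4 203.4]
w2 0.004 [257.7 157.9] [296.5 199.6]
w2 0.008 [257.6 154.1] [296.6 195.8]
[121, 106, 91, 90, 87, 23, 10, 7, 7, 7, 6] [9, 6, 6, 3, 6, 7, 50, 37, 40, 63]
t 10.68 pos [0.4596 0.1982 0.3019] yaw 49.89 tilt z [-0.    -0.001 -1.   ] F [ 0.7 -0.5 -2.8] op 0.412 ff 29.909855031847023 q [-0.2   0.47 -0.46  1.84  0.26  0.89 -1.48]
shift [ 0.6012  0.0981 -0.0011] turn [0.0001 0.0004 0.0021]
```

Request:
send_rows --targets '[[[0.01,0.002,0],[0,0,0]],[[0.04,0.007,0],[0,0,0]],[[0.09,0.015,0],[0,0,0]],[[0.16,0.026,0],[0,0,0]],[[0.24,0.04,0],[0,0,0]],[[0.33,0.054,0],[0,0,0]],[[0.41,0.067,0],[0,0,0]],[[0.49,0.08,0],[0,0,0]],[[0.55,0.09,0],[0,0,0.002]],[[0.59,0.097,0],[0,0,0.002]],[[0.602,0.098,0],[0,0,0.002]],[[0.602,0.098,0],[0,0,0.002]]]'

```text
clock: 12.18
tool_pos: [0.5983, 0.3186, 0.3017]
eef_rot: [0.908, 0.419, -0.0, 0.0]
contact_force: [-0.1, -1.2, -2.0]
opening: 0.413
finger_force: 29.9
```

```bash
python3 - <<'E'
from h import *
st();go(.5983,.3172,.164,49.5)
E
```

```text
t 12.18 pos [0.5983 0.3186 0.3017] yaw 49.6 tilt z [-0.001 -0.    -1.   ] F [-0.1 -1.2 -2. ] op 0.413 ff 29.911240599971734 q [-0.36  0.73 -0.41  1.3   0.29  1.18 -1.49]
shift [-0.0032  0.0031  0.4588] turn [-0.0001  0.0002  0.0006]
```

Request:
send_rows --targets '[[[-0.003,0.003,0.01],[0,0,0]],[[-0.003,0.003,0.03],[0,0,0]],[[-0.003,0.003,0.07],[0,0,0]],[[-0.003,0.003,0.12],[0,0,0]],[[-0.003,0.003,0.18],[0,0,0]],[[-0.003,0.003,0.24],[0,0,0]],[[-0.003,0.003,0.3],[0,0,0]],[[-0.003,0.003,0.35],[0,0,0]],[[-0.003,0.003,0.39],[0,0,0]],[[-0.003,0.003,0.42],[0,0,0]],[[-0.003,0.003,0.435],[0,0,0]],[[-0.003,0.003,0.435],[0,0,0]]]'

```text
clock: 13.68
tool_pos: [0.5985, 0.3174, 0.1715]
eef_rot: [0.908, 0.419, 0.0, 0.0]
contact_force: [0.6, -1.7, -2.8]
opening: 0.414
finger_force: 29.9
```

Request:
send_rows --targets '[[[0,0,0.006],[0,0,0]],[[0,0,0.011],[0,0,0]],[[0,0,0.016],[0,0,0]],[[0,0,0.021],[0,0,0]],[[0,0,0.024],[0,0,0]],[[0,0,0.024],[0,0,0]]]'

```text
clock: 14.42
tool_pos: [0.5985, 0.3173, 0.1642]
eef_rot: [0.908, 0.419, -0.0, 0.0]
contact_force: [-0.7, 0.3, -2.5]
opening: 0.408
finger_force: 29.9
```

Request:
send_rows --targets '[[[0,0,0.004],[0,0,0]],[[0,0,0.007],[0,0,0]],[[0,0,0.007],[0,0,0]]]'

```text
clock: 14.8
tool_pos: [0.5994, 0.318, 0.1641]
eef_rot: [0.908, 0.419, 0.001, -0.0]
contact_force: [-0.8, -1.9, 6.7]
opening: 0.411
finger_force: 30.0
```

Request:
send_rows --targets '[[[0,0,0.003],[0,0,0]],[[0,0,0.003],[0,0,0]],[[0,0,0.003],[0,0,0]],[[0,0,0.003],[0,0,0]],[[0,0,0.003],[0,0,0]]]' --fingers 0.9

```text
clock: 15.42
tool_pos: [0.5985, 0.3173, 0.1612]
eef_rot: [0.908, 0.419, -0.0, 0.0]
contact_force: [0.6, 0.9, -0.4]
opening: 0.897
finger_force: 0.0
```

Request:
send_rows --targets '[[[0,0,-0.03],[0,0,0]],[[0,0,-0.1],[0,0,0]],[[0,0,-0.2],[0,0,0]],[[0,0,-0.32],[0,0,0]],[[0,0,-0.42],[0,0,0]],[[0,0,-0.47],[0,0,0]],[[0,0,-0.47],[0,0,0]]]'

```text
clock: 16.3
tool_pos: [0.5988, 0.3176, 0.3033]
eef_rot: [0.908, 0.419, 0.001, -0.0]
contact_force: [-1.2, -0.1, 0.5]
opening: 0.897
finger_force: 0.0
```

```bash
python3 - <<'E'
from fit import *
wrist('w5')
print(wp('w5',(*hole(q,88),.183)))
go(.40,-.0,.31,0)
E
```

```text
t 16.3 pos [0.5988 0.3176 0.3033] yaw 49.6 tilt z [ 0.002  0.001 -1.   ] F [-1.2 -0.1  0.5] op 0.897 ff 0.0 q [-0.35  0.73 -0.41  1.3   0.29  1.18 -1.49]
[276.71801463 199.29054527]
shift [-1.2335  0.1818 -0.0263] turn [1.000e-04 2.000e-04 2.756e-01]
```

View pics/w5.png

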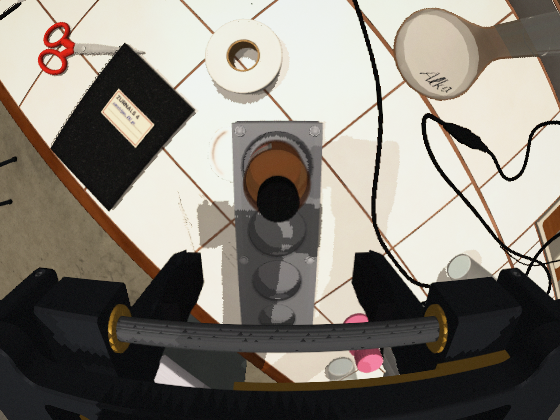

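The black cap at (277,198) is centred upright in the largest hole, and the tape roll at (243,57) is undisturbed. White is next.

Request:
send_rows --targets '[[[-0.04,0.01,0],[0,0,0.01]],[[-0.13,0.02,0],[0,0,0.04]],[[-0.27,0.04,0],[0,0,0.08]],[[-0.43,0.06,0],[0,0,0.12]],[[-0.6,0.09,0],[0,0,0.17]],[[-0.76,0.12,0],[0,0,0.21]],[[-0.89,0.14,0],[0,0,0.25]],[[-0.97,0.15,0],[0,0,0.27]],[[-1,0.15,0],[0,0,0.276]]]' --fingers 1

```text
clock: 17.48
tool_pos: [0.4366, 0.0577, 0.3018]
eef_rot: [1.0, -0.003, -0.001, 0.001]
contact_force: [-0.3, 1.0, 0.3]
opening: 1.0
finger_force: 0.0
```

```bash
python3 - <<'E'
from h import *
st();go(.395,-.2,.30,15)
E
```

```text
t 17.48 pos [0.4366 0.0577 0.3018] yaw -0.3 tilt z [-0.002 -0.001 -1.   ] F [-0.3  1.   0.3] op 1.0 ff 0.0 q [-0.08  0.36 -0.22  2.    0.11  0.79 -1.94]
shift [-0.1342  0.8598  0.0073] turn [ 0.0003  0.0007 -0.085 ]
```

Request:
send_rows --targets '[[[-0.03,0.03,0],[0,0,0]],[[-0.08,0.11,0],[0,0,0]],[[-0.12,0.23,0],[0,0,-0.01]],[[-0.13,0.39,0],[0,0,-0.02]],[[-0.13,0.56,0],[0,0,-0.04]],[[-0.13,0.72,0],[0,0,-0.06]],[[-0.13,0.85,0],[0,0,-0.08]],[[-0.13,0.93,0],[0,0,-0.085]],[[-0.13,0.95,0],[0,0,-0.085]]]'

```text
clock: 18.6
tool_pos: [0.3988, -0.2262, 0.3019]
eef_rot: [0.991, 0.132, -0.0, -0.0]
contact_force: [-1.0, -0.1, 0.4]
opening: 1.002
finger_force: 0.0
```

```bash
python3 - <<'E'
from h import *
st();go(.424,-.345,.26,30)
E
```

```text
t 18.6 pos [ 0.3988 -0.2262  0.3019] yaw 15.12 tilt z [-0.  0. -1.] F [-1.  -0.1  0.4] op 1.002 ff 0.0 q [ 0.58  0.39 -0.24  1.96  0.12  0.81 -1.03]
shift [-0.0222  0.4041  0.1397] turn [-0.0001  0.     -0.0827]
```

Request:
send_rows --targets '[[[0,0.03,0.01],[0,0,-0.01]],[[-0.01,0.1,0.03],[0,0,-0.02]],[[-0.01,0.19,0.06],[0,0,-0.04]],[[-0.02,0.29,0.1],[0,0,-0.06]],[[-0.02,0.37,0.13],[0,0,-0.08]],[[-0.022,0.4,0.14],[0,0,-0.083]],[[-0.022,0.404,0.14],[0,0,-0.083]]]'

```text
clock: 19.48
tool_pos: [0.4246, -0.3429, 0.2602]
eef_rot: [0.966, 0.26, 0.0, -0.001]
contact_force: [-0.0, 0.4, 0.0]
opening: 1.003
finger_force: 0.0
```

```bash
python3 - <<'E'
from h import *
i=wrist('w6');p=wp('w6',(.424,-.345,.126));print(p)
g=i.min(2);u,v=int(p[0]),int(p[1])
cv2.imwrite('pics/c6.png',cv2.resize(i[max(0,v-80):v+80,u-100:u+100],None,fx=3,fy=3));print(max(0,v-80),u-100)
E
```

```text
t 19.48 pos [ 0.4246 -0.3429  0.2602] yaw 30.17 tilt z [-0.     0.001 -1.   ] F [-0.   0.4  0. ] op 1.003 ff 0.0 q [ 0.77  0.56 -0.28  1.78  0.2   0.83 -0.65]
[278.80677556 195.50739301]
115 178
```

View pics/c6.png

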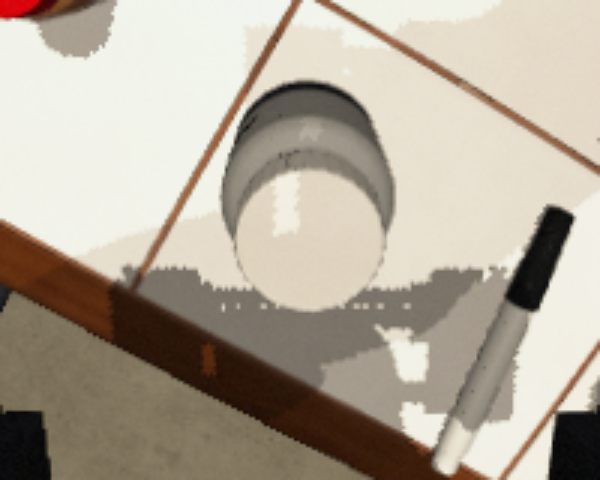

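```bash
python3 - <<'E'
from h import *
b=wb('w6',281.3,194.8,.126);print(b);go(*b,.107)
E
```

```text
[ 0.42570035 -0.3465988 ]
shift [-0.004   0.0132  0.5115] turn [0. 0. 0.]
```

Request:
send_rows --targets '[[[-0.002,0.006,0.03],[0,0,0]],[[-0.004,0.013,0.1],[0,0,0]],[[-0.004,0.013,0.2],[0,0,0]],[[-0.004,0.013,0.31],[0,0,0]],[[-0.004,0.013,0.41],[0,0,0]],[[-0.004,0.013,0.48],[0,0,0]],[[-0.004,0.013,0.51],[0,0,0]],[[-0.004,0.013,0.512],[0,0,0]],[[-0.004,0.013,0.512],[0,0,0]]]'

```text
clock: 20.65
tool_pos: [0.4258, -0.3481, 0.1075]
eef_rot: [0.966, 0.26, 0.0, 0.001]
contact_force: [-0.2, 0.1, -0.0]
opening: 0.993
finger_force: 0.0
```

Request:
send_rows --targets '[[[0,0,0],[0,0,0]],[[0,0,0],[0,0,0]],[[0,0,0],[0,0,0]],[[0,0,0],[0,0,0]],[[0,0,0],[0,0,0]],[[0,0,0],[0,0,0]]]' --fingers 0.4 --newtons 25

```text
clock: 21.4
tool_pos: [0.4253, -0.3478, 0.1068]
eef_rot: [0.966, 0.26, -0.0, -0.0]
contact_force: [-0.1, 0.1, 0.4]
opening: 0.515
finger_force: 25.0
```

Request:
send_rows --targets '[[[0,0,-0.01],[0,0,0]],[[0,0,-0.04],[0,0,0]],[[0,0,-0.1],[0,0,0]],[[0,0,-0.17],[0,0,0]],[[0,0,-0.25],[0,0,0]],[[0,0,-0.33],[0,0,0]],[[0,0,-0.41],[0,0,0]],[[0,0,-0.47],[0,0,0]],[[0,0,-0.5],[0,0,0]],[[0,0,-0.5],[0,0,0]]]'

```text
clock: 22.65
tool_pos: [0.4254, -0.348, 0.2572]
eef_rot: [0.966, 0.26, 0.0, 0.0]
contact_force: [-0.1, 0.1, -2.5]
opening: 0.513
finger_force: 25.0
```

```bash
python3 - <<'E'
from h import *
st();go(.40,-.10,.257,12)
E
```

```text
t 22.65 pos [ 0.4254 -0.348   0.2572] yaw 30.16 tilt z [ 0.001 -0.001 -1.   ] F [-0.1  0.1 -2.5] op 0.513 ff 24.983027988564572 q [ 0.78  0.57 -0.28  1.77  0.21  0.83 -0.65]
shift [ 3.421e-01 -7.572e-01  1.000e-04] turn [ 0.0003 -0.0002  0.1009]
```

Request:
send_rows --targets '[[[0.01,-0.015,0],[0,0,0]],[[0.03,-0.06,0],[0,0,0.01]],[[0.06,-0.13,0],[0,0,0.02]],[[0.1,-0.22,0],[0,0,0.03]],[[0.15,-0.33,0],[0,0,0.045]],[[0.2,-0.44,0],[0,0,0.06]],[[0.25,-0.55,0],[0,0,0.075]],[[0.29,-0.65,0],[0,0,0.09]],[[0.32,-0.72,0],[0,0,0.1]],[[0.335,-0.75,0],[0,0,0.1]],[[0.34,-0.757,0],[0,0,0.1]]]'

```text
clock: 24.02
tool_pos: [0.3993, -0.1, 0.2565]
eef_rot: [0.994, 0.107, -0.0, 0.0]
contact_force: [-0.1, -0.2, -1.3]
opening: 0.515
finger_force: 25.0
```

```bash
python3 - <<'E'
from fit import *
st();go(.42,.10,.257,49.5);go(*hole(q,77),.257,49.5)
E
```

```text
t 24.02 pos [ 0.3993 -0.1     0.2565] yaw 12.24 tilt z [-0. -0. -1.] F [-0.1 -0.2 -1.3] op 0.515 ff 24.988951084969813 q [ 0.27  0.4  -0.19  2.15  0.13  0.61 -1.37]
shift [ 0.2087 -0.637  -0.0017] turn [-1.00e-04  1.00e-04 -2.07e-01]
shift [ 0.7084 -1.04   -0.002 ] turn [-1.00e-04  1.00e-04 -2.07e-01]
```

Request:
send_rows --targets '[[[0.003,-0.01,0],[0,0,-0.003]],[[0.01,-0.05,0],[0,0,-0.01]],[[0.03,-0.1,0],[0,0,-0.03]],[[0.06,-0.18,0],[0,0,-0.06]],[[0.09,-0.27,0],[0,0,-0.09]],[[0.12,-0.37,0],[0,0,-0.12]],[[0.15,-0.46,0],[0,0,-0.15]],[[0.18,-0.54,0],[0,0,-0.18]],[[0.2,-0.6,0],[0,0,-0.2]],[[0.208,-0.63,0],[0,0,-0.207]],[[0.208,-0.637,0],[0,0,-0.207]]]'

```text
clock: 25.4
tool_pos: [0.42, 0.0998, 0.2566]
eef_rot: [0.908, 0.418, -0.0, 0.0]
contact_force: [0.8, 0.1, -1.8]
opening: 0.514
finger_force: 25.0
```

```bash
python3 - <<'E'
from fit import *
wrist('w7');go(*hole(q,77),.257,49.5);go(*hole(q,77),.125,49.5)
T=np.load('w7.npz')['T']
E
```

```text
t 25.4 pos [0.42   0.0998 0.2566] yaw 49.43 tilt z [-0. -0. -1.] F [ 0.8  0.1 -1.8] op 0.514 ff 24.988832846875084 q [-0.08  0.43 -0.37  2.09  0.25  0.66 -1.33]
shift [ 0.6433 -0.0201 -0.0018] turn [ 0.      0.0002 -0.0006]
shift [ 0.6436 -0.0202  0.4382] turn [ 0.      0.0002 -0.0006]
```

View pics/w7.png

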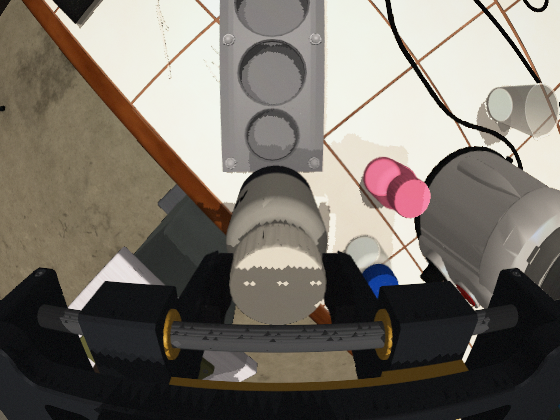

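The white bottle hangs upright, its cap's lower edge at v=323 and spanning u 230–326. The small hole is at (273,133).

```bash
python3 - <<'E'
from fit import *
a=np.radians(49.43);X=np.array([np.cos(a),np.sin(a)]);t=np.linspace(0,6.28,60)
for d in (-.003,0,.003):
    p=np.array([wp('w7',(*(np.array([.42,.0998])+X*d+.023*np.array([np.cos(k),np.sin(k)])),.2755)) for k in t]);print(d,p.min(0).round(1),p.max(0).round(1))
p=np.array([wp('w7',(*(hole(q,56)+.028*np.array([np.cos(k),np.sin(k)])),.05)) for k in t]);print('hole56',p.min(0).round(1),p.max(0).round(1))
p=np.array([wp('w7',(*(hole(q,70)+.035*np.array([np.cos(k),np.sin(k)])),.05)) for k in t]);print('hole70',p.min(0).round(1),p.max(0).round(1))
E
```

```text
-0.003 [227.8 252.5] [325.9 332.4]
0 [227.3 246.3] [326.4 328. ]
0.003 [226.8 240. ] [326.9 323.5]
hole56 [246.  109.3] [297.7 160.3]
hole70 [238.6  39.6] [304.8 103.7]
```

Request:
send_rows --targets '[[[0.01,0,0],[0,0,0]],[[0.04,-0.002,0],[0,0,0]],[[0.1,-0.005,0],[0,0,0]],[[0.17,-0.01,0],[0,0,0]],[[0.26,-0.01,0],[0,0,0]],[[0.35,-0.01,0],[0,0,0]],[[0.44,-0.015,0],[0,0,0]],[[0.52,-0.02,0],[0,0,0]],[[0.59,-0.02,0],[0,0,0]],[[0.63,-0.02,0],[0,0,0]],[[0.643,-0.02,0],[0,0,0]],[[0.643,-0.02,0],[0,0,0]]]'

```text
clock: 26.95
tool_pos: [0.5409, 0.2498, 0.2565]
eef_rot: [0.908, 0.418, -0.0, 0.0]
contact_force: [-0.7, -0.1, -2.1]
opening: 0.517
finger_force: 25.0
```

```bash
python3 - <<'E'
from fit import *
st();go(*hole(q,77),.125,49.5)
E
```

```text
t 26.95 pos [0.5409 0.2498 0.2565] yaw 49.41 tilt z [-0.001 -0.001 -1.   ] F [-0.7 -0.1 -2.1] op 0.517 ff 24.988945330501338 q [-0.31  0.64 -0.34  1.63  0.26  0.92 -1.46]
shift [ 7.000e-04 -1.000e-04  4.383e-01] turn [ 0.      0.0003 -0.0005]
```

Request:
send_rows --targets '[[[-0.005,0,0.01],[0,0,0]],[[-0.007,0,0.03],[0,0,0]],[[-0.007,0,0.07],[0,0,0]],[[-0.007,0,0.12],[0,0,0]],[[-0.007,0,0.18],[0,0,0]],[[-0.007,0,0.24],[0,0,0]],[[-0.007,0,0.3],[0,0,0]],[[-0.007,0,0.35],[0,0,0]],[[-0.007,0,0.39],[0,0,0]],[[-0.007,0,0.415],[0,0,0]],[[-0.007,0,0.425],[0,0,0]],[[-0.007,0,0.425],[0,0,0]]]'

```text
clock: 28.45
tool_pos: [0.5398, 0.2486, 0.1293]
eef_rot: [0.908, 0.418, 0.0, -0.0]
contact_force: [0.0, -0.9, -1.2]
opening: 0.515
finger_force: 25.0
```

Request:
send_rows --targets '[[[0,0,0.004],[0,0,0]],[[0,0,0.008],[0,0,0]],[[0,0,0.012],[0,0,0]],[[0,0,0.015],[0,0,0]],[[0,0,0.015],[0,0,0]]]'

```text
clock: 29.08
tool_pos: [0.5398, 0.2485, 0.1248]
eef_rot: [0.908, 0.418, 0.0, 0.0]
contact_force: [-0.1, -0.3, -0.4]
opening: 0.519
finger_force: 25.0
```

Request:
send_rows --targets '[[[0,0,0.003],[0,0,0]],[[0,0,0.006],[0,0,0]],[[0,0,0.006],[0,0,0]]]'

```text
clock: 29.45
tool_pos: [0.5401, 0.249, 0.1247]
eef_rot: [0.908, 0.418, 0.001, 0.0]
contact_force: [-2.5, -1.6, 11.7]
opening: 0.514
finger_force: 25.0
```

Request:
send_rows --targets '[[[0,0,-0.002],[0,0,0]],[[0,0,-0.002],[0,0,0]],[[0,0,-0.002],[0,0,0]],[[0,0,-0.002],[0,0,0]],[[0,0,-0.002],[0,0,0]]]' --fingers 0.95

```text
clock: 30.08
tool_pos: [0.5396, 0.2485, 0.1233]
eef_rot: [0.908, 0.418, -0.0, 0.0]
contact_force: [0.1, 0.3, -0.4]
opening: 0.949
finger_force: 0.0
```

Request:
send_rows --targets '[[[0,0,-0.03],[0,0,0]],[[0,0,-0.1],[0,0,0]],[[0,0,-0.2],[0,0,0]],[[0,0,-0.32],[0,0,0]],[[0,0,-0.42],[0,0,0]],[[0,0,-0.48],[0,0,0]],[[0,0,-0.49],[0,0,0]]]'

```text
clock: 30.95
tool_pos: [0.5403, 0.249, 0.2723]
eef_rot: [0.908, 0.418, 0.002, -0.0]
contact_force: [0.1, 0.3, -0.0]
opening: 0.951
finger_force: 0.0
```

```bash
cat > blob.py <<'E'
from h import *
def cap(name,color,z,r):
    im=cv2.imread(f'pics/{name}.png');h=cv2.cvtColor(im,cv2.COLOR_BGR2HSV)
    m=cv2.inRange(h,(105,150,60),(130,255,255)) if color=='blue' else cv2.inRange(h,(0,190,90),(6,255,255))|cv2.inRange(h,(174,190,90),(180,255,255))
    n,l,s,c=cv2.connectedComponentsWithStats(m);k=1+np.argmax(s[1:,4]);print(color,'blob',s[k],c[k].round(1))
    # fit cap cylinder extents
    from scipy.optimize import least_squares
    x,y,w,hh=s[k,:4];obs=np.array([x,y,x+w-1,y+hh-1]);t=np.linspace(0,6.28,73)
    def ext(p,hz):
        q=np.array([wp(name,(p[0]+r*np.cos(a),p[1]+r*np.sin(a),zz)) for a in t for zz in (z,z-hz)]);return np.r_[q.min(0),q.max(0)]
    hz=.021 if color=='blue' else .026
    R=least_squares(lambda p:ext(p,hz)-obs,wb(name,*c[k],z));print(color,R.x.round(4),'res px',R.fun.round(1));return R.x
E
python3 - <<'E'
from fit import *
from blob import cap
wrist('w8')
from plant import snapshot
go(.43,.04,.27,-20)
cap('w1','red',.092,.0165);cap('w2','red',.092,.0165);cap('w1','blue',.104,.0215);cap('w2','blue',.104,.0215)
i=cv2.imread('pics/w8.png')
p=wp('w8',(*hole(q,77),.144));print(p)
g=cv2.inRange(cv2.cvtColor(i,cv2.COLOR_BGR2HSV),(0,0,200),(180,40,255));
E
```

```text
t 30.95 pos [0.5403 0.249  0.2723] yaw 49.42 tilt z [ 0.003  0.002 -1.   ] F [ 0.1  0.3 -0. ] op 0.951 ff 0.0 q [-0.31  0.62 -0.35  1.62  0.25  0.94 -1.45]
shift [-0.7666  0.174   0.0041] turn [-1.000e-04 -6.000e-04  3.856e-01]
red blob [240  51  29  28 620] [253.9  64.4]
red [ 0.4465 -0.2194] res px [-1.2 -1.5  1.2  1.6]
red blob [128 143  24  28 483] [139.3 156.6]
red [ 0.4453 -0.2176] res px [-3.7 -0.7  3.6  0.8]
blue blob [121   0  37  33 844] [137.2  15.2]
blue [ 0.4325 -0.0687] res px [-2.  -2.9  1.8  2.9]
blue blob [ 59  57  34  30 703] [73.7 69.9]
blue [ 0.4336 -0.0713] res px [-0.6 -2.   0.5  1.9]
[276.53802504 194.78834569]
```

Request:
send_rows --targets '[[[-0.03,0.01,0],[0,0,0.015]],[[-0.1,0.02,0],[0,0,0.05]],[[-0.2,0.04,0],[0,0,0.1]],[[-0.32,0.07,0],[0,0,0.155]],[[-0.45,0.1,0],[0,0,0.21]],[[-0.57,0.13,0],[0,0,0.27]],[[-0.68,0.15,0],[0,0,0.32]],[[-0.75,0.17,0],[0,0,0.36]],[[-0.79,0.18,0],[0,0,0.38]],[[-0.8,0.18,0],[0,0,0.386]],[[-0.8,0.18,0],[0,0,0.386]]]' --fingers 1

```text
clock: 32.38
tool_pos: [0.4248, 0.0317, 0.2704]
eef_rot: [0.985, -0.173, 0.0, -0.0]
contact_force: [-0.3, -0.4, 0.1]
opening: 1.0
finger_force: 0.0
```

```bash
python3 - <<'E'
from h import *
st();go(.431,-.071,.25,-20)
E
```

```text
t 32.38 pos [0.4248 0.0317 0.2704] yaw -19.98 tilt z [ 0.  0. -1.] F [-0.3 -0.4  0.1] op 1.0 ff 0.0 q [-0.16  0.39 -0.03  2.09  0.02  0.66 -2.12]
shift [0.1364 0.3146 0.0678] turn [-0.0001  0.      0.0001]
```

Request:
send_rows --targets '[[[0.01,0.03,0.01],[0,0,0]],[[0.04,0.09,0.02],[0,0,0]],[[0.08,0.18,0.04],[0,0,0]],[[0.11,0.26,0.06],[0,0,0]],[[0.13,0.3,0.067],[0,0,0]],[[0.136,0.314,0.068],[0,0,0]],[[0.136,0.314,0.068],[0,0,0]]]'

```text
clock: 33.25
tool_pos: [0.4309, -0.0709, 0.2502]
eef_rot: [0.985, -0.174, 0.0, -0.0]
contact_force: [0.2, 0.5, 0.3]
opening: 1.002
finger_force: 0.0
```

```bash
python3 - <<'E'
from h import *
from blob import cap
wrist('w9');b=cap('w9','blue',.104,.0215);print(wp('w9',(.433,-.071,.104)));go(*b,.085,-20)
E
```

```text
t 33.25 pos [ 0.4309 -0.0709  0.2502] yaw -20.02 tilt z [ 0.  0. -1.] F [0.2 0.5 0.3] op 1.002 ff 0.0 q [ 0.08  0.43 -0.03  2.1   0.02  0.61 -1.89]
blue blob [ 253  163   44   47 1609] [274.6 185.9]
blue [ 0.4331 -0.069 ] res px [-1.6 -1.4  1.6  1.5]
[276.57995531 188.12230323]
shift [ 0.0053 -0.0074  0.5507] turn [-0.0002 -0.0001  0.0001]
```

View pics/w9.png

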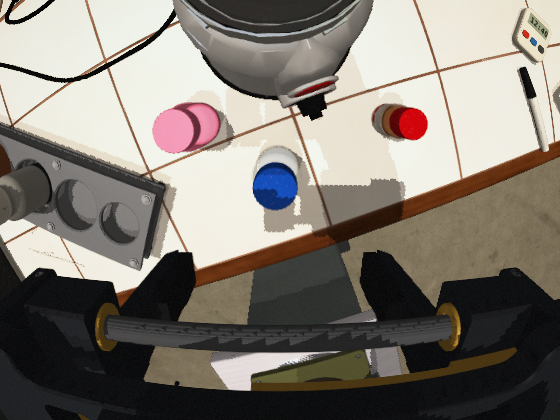

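The blue cap is directly below at (275,187), with pink apart at (170,130), the blender knob at (315,105), and white standing in its hole at far left. Now to grasp blue.

Request:
send_rows --targets '[[[0.003,-0.003,0.03],[0,0,0]],[[0.005,-0.007,0.1],[0,0,0]],[[0.005,-0.007,0.21],[0,0,0]],[[0.005,-0.007,0.33],[0,0,0]],[[0.005,-0.007,0.44],[0,0,0]],[[0.005,-0.007,0.51],[0,0,0]],[[0.005,-0.007,0.545],[0,0,0]],[[0.005,-0.007,0.55],[0,0,0]],[[0.005,-0.007,0.55],[0,0,0]]]'

```text
clock: 34.42
tool_pos: [0.4331, -0.0699, 0.0856]
eef_rot: [0.985, -0.174, 0.001, -0.0]
contact_force: [0.7, 0.3, -0.5]
opening: 1.0
finger_force: 0.0
```

Request:
send_rows --targets '[[[0,0,0],[0,0,0]],[[0,0,0],[0,0,0]],[[0,0,0],[0,0,0]],[[0,0,0],[0,0,0]],[[0,0,0],[0,0,0]],[[0,0,0],[0,0,0]]]' --fingers 0.35 --newtons 25

```text
clock: 35.17
tool_pos: [0.4328, -0.0699, 0.0852]
eef_rot: [0.985, -0.174, 0.0, 0.0]
contact_force: [0.7, 0.1, 1.0]
opening: 0.473
finger_force: 25.0
```

Request:
send_rows --targets '[[[0,0,-0.01],[0,0,0]],[[0,0,-0.04],[0,0,0]],[[0,0,-0.1],[0,0,0]],[[0,0,-0.17],[0,0,0]],[[0,0,-0.24],[0,0,0]],[[0,0,-0.3],[0,0,0]],[[0,0,-0.34],[0,0,0]],[[0,0,-0.35],[0,0,0]],[[0,0,-0.35],[0,0,0]]]'

```text
clock: 36.3
tool_pos: [0.4326, -0.0699, 0.19]
eef_rot: [0.985, -0.174, -0.0, 0.0]
contact_force: [0.0, -0.2, -1.2]
opening: 0.474
finger_force: 24.9
```

```bash
python3 - <<'E'
from h import *
st();go(.41,.075,.19,20)
E
```

```text
t 36.3 pos [ 0.4326 -0.0699  0.19  ] yaw -20.06 tilt z [-0. -0. -1.] F [ 0.  -0.2 -1.2] op 0.474 ff 24.949542103405022 q [ 0.07  0.54 -0.03  2.16  0.03  0.43 -1.9 ]
shift [-0.2363 -0.428   0.    ] turn [ 0.000e+00  1.000e-04 -2.226e-01]
```

Request:
send_rows --targets '[[[-0.005,-0.01,0],[0,0,0]],[[-0.03,-0.03,0],[0,0,-0.01]],[[-0.07,-0.08,0],[0,0,-0.03]],[[-0.11,-0.15,0],[0,0,-0.06]],[[-0.15,-0.22,0],[0,0,-0.1]],[[-0.18,-0.29,0],[0,0,-0.14]],[[-0.21,-0.35,0],[0,0,-0.175]],[[-0.227,-0.395,0],[0,0,-0.205]],[[-0.235,-0.42,0],[0,0,-0.22]],[[-0.236,-0.428,0],[0,0,-0.223]]]'

```text
clock: 37.55
tool_pos: [0.4104, 0.0751, 0.1901]
eef_rot: [0.985, 0.175, 0.0, 0.0]
contact_force: [-0.0, 0.4, -1.3]
opening: 0.476
finger_force: 25.0
```

```bash
python3 - <<'E'
from fit import *
st();go(*hole(q,70),.19,49.5)
E
```

```text
t 37.55 pos [0.4104 0.0751 0.1901] yaw 20.13 tilt z [ 0. -0. -1.] F [-0.   0.4 -1.3] op 0.476 ff 24.95027426417245 q [-0.18  0.53 -0.17  2.22  0.22  0.41 -1.75]
shift [ 3.780e-01 -2.675e-01  2.000e-04] turn [ 1.000e-04  0.000e+00 -1.632e-01]
```

Request:
send_rows --targets '[[[0.005,-0.004,0],[0,0,-0.002]],[[0.025,-0.018,0],[0,0,-0.011]],[[0.06,-0.043,0],[0,0,-0.026]],[[0.11,-0.078,0],[0,0,-0.047]],[[0.17,-0.12,0],[0,0,-0.073]],[[0.23,-0.163,0],[0,0,-0.1]],[[0.29,-0.205,0],[0,0,-0.125]],[[0.335,-0.237,0],[0,0,-0.145]],[[0.365,-0.258,0],[0,0,-0.158]],[[0.378,-0.267,0],[0,0,-0.163]],[[0.378,-0.267,0],[0,0,-0.163]]]'

```text
clock: 38.92
tool_pos: [0.4892, 0.189, 0.19]
eef_rot: [0.908, 0.418, -0.0, 0.0]
contact_force: [0.0, 0.3, -0.7]
opening: 0.474
finger_force: 25.0
```

```bash
python3 - <<'E'
from fit import *
from blob import cap
wrist('w10');b=cap('w10','blue',.209,.0215);print(b-hole(q,70));go(*hole(q,70),.103,49.5)
E
```

```text
t 38.92 pos [0.4892 0.189  0.19  ] yaw 49.41 tilt z [-0. -0. -1.] F [ 0.   0.3 -0.7] op 0.474 ff 24.950143148667863 q [-0.26  0.64 -0.33  1.91  0.33  0.64 -1.49]
blue blob [ 234  229   88   94 6525] [277.3 276.7]
blue [0.4903 0.1897] res px [-3.1 -1.1  3.1  2. ]
[0.00100096 0.00025924]
shift [ 0.003  -0.0012  0.29  ] turn [ 0.      0.0003 -0.0006]
```

Blue is centred to about 1 mm, so I lower it.

Request:
send_rows --targets '[[[0,0,0.01],[0,0,0]],[[0,0,0.03],[0,0,0]],[[0,0,0.07],[0,0,0]],[[0,0,0.12],[0,0,0]],[[0,0,0.17],[0,0,0]],[[0,0,0.22],[0,0,0]],[[0,0,0.255],[0,0,0]],[[0,0,0.275],[0,0,0]],[[0,0,0.28],[0,0,0]],[[0,0,0.28],[0,0,0]]]'

```text
clock: 40.22
tool_pos: [0.4895, 0.1893, 0.1063]
eef_rot: [0.908, 0.418, 0.0, 0.0]
contact_force: [-0.7, -0.1, -0.6]
opening: 0.473
finger_force: 25.0
```

Request:
send_rows --targets '[[[0,0,0.004],[0,0,0]],[[0,0,0.008],[0,0,0]],[[0,0,0.011],[0,0,0]],[[0,0,0.014],[0,0,0]],[[0,0,0.014],[0,0,0]]]'

```text
clock: 40.85
tool_pos: [0.4896, 0.1894, 0.1031]
eef_rot: [0.908, 0.418, 0.001, 0.0]
contact_force: [-1.8, -0.4, 11.2]
opening: 0.475
finger_force: 25.0
```

Request:
send_rows --targets '[[[0,0,-0.004],[0,0,0]],[[0,0,-0.004],[0,0,0]],[[0,0,-0.004],[0,0,0]],[[0,0,-0.004],[0,0,0]],[[0,0,-0.004],[0,0,0]]]' --fingers 0.95

```text
clock: 41.48
tool_pos: [0.4893, 0.1891, 0.103]
eef_rot: [0.908, 0.418, -0.0, 0.0]
contact_force: [-0.0, -0.1, -0.8]
opening: 0.951
finger_force: 0.0
```

Request:
send_rows --targets '[[[0,0,-0.03],[0,0,0]],[[0,0,-0.1],[0,0,0]],[[0,0,-0.2],[0,0,0]],[[0,0,-0.32],[0,0,0]],[[0,0,-0.42],[0,0,0]],[[0,0,-0.48],[0,0,0]],[[0,0,-0.49],[0,0,0]]]'

```text
clock: 42.35
tool_pos: [0.4899, 0.1894, 0.2517]
eef_rot: [0.908, 0.418, 0.002, 0.0]
contact_force: [0.3, 0.4, -0.2]
opening: 0.948
finger_force: 0.0
```

```bash
python3 - <<'E'
from fit import *
from blob import cap
wrist('w11');b=cap('w11','blue',.122,.0215);print(b-hole(q,70));go(.405,-.0,.25,10)
E
```

```text
t 42.35 pos [0.4899 0.1894 0.2517] yaw 49.41 tilt z [ 0.003  0.001 -1.   ] F [ 0.3  0.4 -0.2] op 0.948 ff 0.0 q [-0.22  0.56 -0.37  1.85  0.28  0.79 -1.45]
blue blob [ 253  168   47   51 1832] [275.7 193.3]
blue [0.489  0.1894] res px [-1.3 -0.7  1.3  0.8]
[-2.94671531e-04 -6.32047753e-05]
shift [-0.6621  0.1963  0.0027] turn [ 1.00e-04 -5.00e-04  2.19e-01]
```

Blue stands within 1 mm of its hole centre. On to red.

Request:
send_rows --targets '[[[-0.03,0.01,0],[0,0,0.01]],[[-0.1,0.03,0],[0,0,0.03]],[[-0.21,0.06,0],[0,0,0.07]],[[-0.34,0.1,0],[0,0,0.11]],[[-0.46,0.14,0],[0,0,0.15]],[[-0.57,0.17,0],[0,0,0.19]],[[-0.63,0.19,0],[0,0,0.21]],[[-0.66,0.196,0],[0,0,0.219]],[[-0.66,0.196,0],[0,0,0.219]]]' --fingers 1

```text
clock: 43.52
tool_pos: [0.4052, 0.0007, 0.25]
eef_rot: [0.996, 0.087, -0.0, -0.0]
contact_force: [-0.3, 0.5, -0.7]
opening: 1.004
finger_force: 0.0
```

```bash
python3 - <<'E'
from h import *
st();go(.405,-.17,.24,15);go(.446,-.219,.24,32)
E
```

```text
t 43.52 pos [0.4052 0.0007 0.25  ] yaw 10.03 tilt z [-0.  0. -1.] F [-0.3  0.5 -0.7] op 1.004 ff 0.0 q [ 0.02  0.4  -0.2   2.17  0.14  0.58 -1.67]
shift [-0.0999  0.5602  0.0332] turn [-0.0001 -0.     -0.0276]
shift [0.0062 0.7449 0.0332] turn [-1.00e-04 -0.00e+00 -1.22e-01]
```

Request:
send_rows --targets '[[[-0.01,0.03,0],[0,0,0]],[[-0.03,0.1,0.01],[0,0,-0.01]],[[-0.06,0.2,0.01],[0,0,-0.02]],[[-0.08,0.32,0.02],[0,0,-0.03]],[[-0.1,0.45,0.03],[0,0,-0.04]],[[-0.09,0.56,0.03],[0,0,-0.06]],[[-0.06,0.65,0.033],[0,0,-0.08]],[[-0.02,0.72,0.033],[0,0,-0.11]],[[0.006,0.745,0.033],[0,0,-0.122]],[[0.006,0.745,0.033],[0,0,-0.122]]]'

```text
clock: 44.78
tool_pos: [0.4462, -0.2189, 0.24]
eef_rot: [0.961, 0.275, 0.0, -0.0]
contact_force: [0.3, 0.9, 0.4]
opening: 0.997
finger_force: 0.0
```

```bash
python3 - <<'E'
from h import *
from blob import cap
wrist('w12');b=cap('w12','red',.092,.0165);print(wp('w12',(.446,-.219,.092)));go(*b,.070,32)
E
```

```text
t 44.77 pos [ 0.4462 -0.2189  0.24  ] yaw 31.96 tilt z [ 0.     0.001 -1.   ] F [0.3 0.9 0.4] op 0.997 ff 0.0 q [ 0.57  0.53 -0.32  1.94  0.25  0.71 -0.91]
red blob [261 167  33  38 980] [277.1 185.8]
red [ 0.4469 -0.2184] res px [-1.6 -1.3  1.6  1.3]
[277.03894616 189.80326399]
shift [0.0038 0.003  0.5667] turn [-0.0003  0.     -0.0001]
```

Request:
send_rows --targets '[[[0.003,0.003,0.03],[0,0,0]],[[0.003,0.003,0.1],[0,0,0]],[[0.003,0.003,0.21],[0,0,0]],[[0.003,0.003,0.33],[0,0,0]],[[0.003,0.003,0.44],[0,0,0]],[[0.003,0.003,0.52],[0,0,0]],[[0.003,0.003,0.56],[0,0,0]],[[0.003,0.003,0.567],[0,0,0]],[[0.003,0.003,0.567],[0,0,0]]]'

```text
clock: 45.95
tool_pos: [0.4473, -0.2196, 0.0707]
eef_rot: [0.961, 0.275, 0.0, 0.0]
contact_force: [0.1, -0.1, -0.8]
opening: 0.998
finger_force: 0.0
```

Request:
send_rows --targets '[[[0,0,0],[0,0,0]],[[0,0,0],[0,0,0]],[[0,0,0],[0,0,0]],[[0,0,0],[0,0,0]],[[0,0,0],[0,0,0]],[[0,0,0],[0,0,0]]]' --fingers 0.25 --newtons 20

```text
clock: 46.7
tool_pos: [0.4469, -0.2195, 0.0701]
eef_rot: [0.961, 0.275, -0.0, -0.0]
contact_force: [-0.8, -0.3, -0.4]
opening: 0.37
finger_force: 20.0
```

Request:
send_rows --targets '[[[0,0,-0.01],[0,0,0]],[[0,0,-0.04],[0,0,0]],[[0,0,-0.1],[0,0,0]],[[0,0,-0.17],[0,0,0]],[[0,0,-0.25],[0,0,0]],[[0,0,-0.32],[0,0,0]],[[0,0,-0.37],[0,0,0]],[[0,0,-0.4],[0,0,0]],[[0,0,-0.4],[0,0,0]]]'

```text
clock: 47.82
tool_pos: [0.4472, -0.2198, 0.1907]
eef_rot: [0.961, 0.275, 0.0, 0.0]
contact_force: [-1.0, -0.3, -0.7]
opening: 0.368
finger_force: 20.0
```

```bash
python3 - <<'E'
from h import *
st();go(.40,-.03,.19,12);go(.402,-.17,.19,12)
E
```

```text
t 47.83 pos [ 0.4472 -0.2198  0.1907] yaw 31.95 tilt z [ 0.001 -0.001 -1.   ] F [-1.  -0.3 -0.7] op 0.368 ff 19.99983745692589 q [ 0.55  0.61 -0.29  1.99  0.3   0.58 -0.96]
shift [ 0.2013 -0.6199  0.0018] turn [ 0.0003 -0.0003  0.1108]
shift [-0.04   -0.2204  0.0021] turn [ 0.0003 -0.0003  0.1108]
```

Request:
send_rows --targets '[[[-0.005,-0.01,0],[0,0,0.005]],[[-0.015,-0.04,0],[0,0,0.02]],[[-0.03,-0.09,0],[0,0,0.04]],[[-0.04,-0.15,0],[0,0,0.07]],[[-0.03,-0.23,0],[0,0,0.1]],[[0.01,-0.31,0],[0,0,0.111]],[[0.06,-0.39,0],[0,0,0.111]],[[0.11,-0.47,0],[0,0,0.111]],[[0.155,-0.54,0],[0,0,0.111]],[[0.185,-0.59,0],[0,0,0.111]],[[0.2,-0.615,0],[0,0,0.111]],[[0.2,-0.62,0],[0,0,0.111]]]'

```text
clock: 49.32
tool_pos: [0.3992, -0.0298, 0.1899]
eef_rot: [0.995, 0.105, -0.0, 0.0]
contact_force: [0.2, 0.4, -1.2]
opening: 0.367
finger_force: 20.0
```

```bash
python3 - <<'E'
from fit import *
st();go(*hole(q,56),.19,49.5)
E
```

```text
t 49.33 pos [ 0.3992 -0.0298  0.1899] yaw 12.01 tilt z [-0.001 -0.    -1.   ] F [ 0.2  0.4 -1.2] op 0.367 ff 19.999733053773525 q [ 0.04  0.51 -0.12  2.26  0.16  0.37 -1.57]
shift [ 0.2635 -0.5123 -0.0006] turn [-1.000e-04  2.000e-04 -2.083e-01]
```

Request:
send_rows --targets '[[[0.004,-0.007,0],[0,0,-0.003]],[[0.015,-0.03,0],[0,0,-0.012]],[[0.035,-0.07,0],[0,0,-0.028]],[[0.065,-0.127,0],[0,0,-0.052]],[[0.1,-0.195,0],[0,0,-0.08]],[[0.14,-0.272,0],[0,0,-0.11]],[[0.18,-0.35,0],[0,0,-0.142]],[[0.215,-0.418,0],[0,0,-0.17]],[[0.243,-0.472,0],[0,0,-0.192]],[[0.258,-0.502,0],[0,0,-0.204]],[[0.263,-0.512,0],[0,0,-0.208]],[[0.263,-0.512,0],[0,0,-0.208]]]'

```text
clock: 50.82
tool_pos: [0.4445, 0.136, 0.19]
eef_rot: [0.909, 0.418, -0.0, 0.0]
contact_force: [-0.1, 0.3, -0.5]
opening: 0.365
finger_force: 20.0
```

```bash
python3 - <<'E'
from fit import *
from blob import cap
wrist('w13');b=cap('w13','red',.2125,.0165);print(b-hole(q,56));go(*hole(q,56),.088,49.5)
E
```

```text
t 50.83 pos [0.4445 0.136  0.19  ] yaw 49.37 tilt z [-0.    -0.001 -1.   ] F [-0.1  0.3 -0.5] op 0.365 ff 19.99969589378452 q [-0.22  0.58 -0.27  2.08  0.3   0.52 -1.42]
red blob [ 245  236   67   84 3563] [278.8 278.2]
red [0.446  0.1368] res px [-3.6 -0.6  3.6  1.3]
[ 0.00151001 -0.00020561]
shift [ 0.0035 -0.0028  0.3401] turn [ 0.0001  0.0003 -0.0008]
```

Request:
send_rows --targets '[[[0,0,0.01],[0,0,0]],[[0,-0.001,0.03],[0,0,0]],[[0,-0.001,0.07],[0,0,0]],[[0,-0.001,0.12],[0,0,0]],[[0,-0.001,0.18],[0,0,0]],[[0,-0.001,0.24],[0,0,0]],[[0,-0.001,0.285],[0,0,0]],[[0,-0.001,0.315],[0,0,0]],[[0,-0.001,0.328],[0,0,0]],[[0,-0.001,0.328],[0,0,0]]]'

```text
clock: 52.12
tool_pos: [0.4445, 0.1368, 0.0916]
eef_rot: [0.908, 0.418, -0.0, 0.0]
contact_force: [0.7, -0.6, -1.3]
opening: 0.365
finger_force: 20.0
```

Request:
send_rows --targets '[[[0,0,0.004],[0,0,0]],[[0,0,0.008],[0,0,0]],[[0,0,0.011],[0,0,0]],[[0,0,0.014],[0,0,0]],[[0,0,0.014],[0,0,0]]]'

```text
clock: 52.75
tool_pos: [0.4447, 0.137, 0.088]
eef_rot: [0.908, 0.418, 0.0, 0.0]
contact_force: [-1.1, 0.5, 4.5]
opening: 0.365
finger_force: 20.0
```

In contact with the board, so I release and rise.

Request:
send_rows --targets '[[[0,0,-0.001],[0,0,0]],[[0,0,-0.001],[0,0,0]],[[0,0,-0.001],[0,0,0]],[[0,0,-0.001],[0,0,0]],[[0,0,-0.001],[0,0,0]]]' --fingers 0.9

```text
clock: 53.38
tool_pos: [0.4444, 0.1368, 0.0877]
eef_rot: [0.908, 0.418, -0.0, 0.0]
contact_force: [0.3, -0.5, 0.7]
opening: 0.893
finger_force: 0.0
```

Request:
send_rows --targets '[[[0,0,-0.03],[0,0,0]],[[0,0,-0.1],[0,0,0]],[[0,0,-0.2],[0,0,0]],[[0,0,-0.32],[0,0,0]],[[0,0,-0.44],[0,0,0]],[[0,0,-0.54],[0,0,0]],[[0,0,-0.6],[0,0,0]],[[0,0,-0.62],[0,0,0]],[[0,0,-0.62],[0,0,0]]]'

```text
clock: 54.5
tool_pos: [0.4443, 0.1367, 0.2739]
eef_rot: [0.908, 0.418, 0.0, 0.0]
contact_force: [0.1, 0.4, 0.3]
opening: 0.903
finger_force: 0.0
```

```bash
python3 - <<'E'
from fit import *
from blob import cap
wrist('w14');print((cap('w14','red',.110,.0165)-hole(q,56)).round(4),(cap('w14','blue',.122,.0215)-hole(q,70)).round(4))
for h,z in ((88,.183),(77,.144),(70,.122),(56,.11)): print(h,wp('w14',(*hole(q,h),z)).round(1))
E
```

```text
t 54.5 pos [0.4443 0.1367 0.2739] yaw 49.42 tilt z [ 0. -0. -1.] F [0.1 0.4 0.3] op 0.903 ff 0.0 q [-0.16  0.45 -0.35  1.98  0.22  0.75 -1.35]
red blob [261 164  32  36 897] [276.9 181.8]
red [0.4443 0.1373] res px [-1.3 -1.3  1.3  1.3]
blue blob [ 254   93   46   46 1617] [276.  115.6]
blue [0.4885 0.1889] res px [-1.3 -0.9  1.3  1. ]
[-0.0002  0.0003] [-0.0008 -0.0006]
88 [276.3 -89.2]
77 [276.5  23.2]
70 [276.7 114.6]
56 [276.8 184.5]
```

View pics/w14.png

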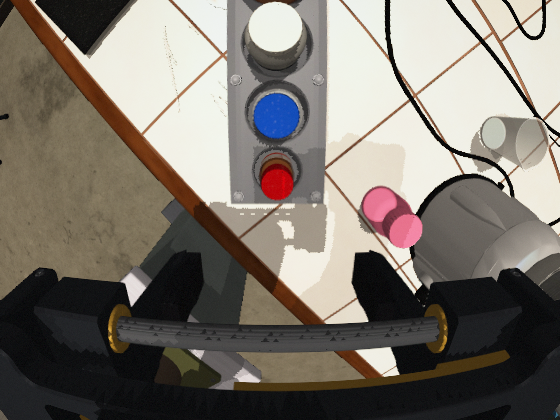

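Red (277,182), blue (276,116) and white (275,27) all stand centred in their holes, within a few pixels of prediction, and black was confirmed earlier. The gripper is open and clear, so I'm handing the job in.

```bash
python3 -c "
from plant import *
print(finish_job())"
```

```text
the job is handed in; nothing more can be done
None
```

All four bottles are in the rack by size, released and standing upright when I last saw each one, and the job was handed in at about 54.5 s; I never went near the tape roll, timer or beaker, and the judge's verdict was not shown.

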